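Slide a wet-ink puck past the spring flap

ROBOT

A 6-joint arm with a two-finger parallel gripper is mounted at the origin on the work surface. World frame = base frame: x ahead of the robot, y to its left, z up, the work surface at z = 0. Lengths are in mm, angles in rad, forces in N, time in s.
With the tool pointing down it reaches from about 300 to 825 mm from the base axis. Payload 5.4 kg.
Tool frame: the origin (TCP) lies at the very end of the fingers, on their centre line; the grasp point (between the pads) lies 19 mm behind it; z points along the fingers, y is the direction in which the jaws open and shut (so a half turn about z gives the same grasp; the last joint's range is limited). The gripper opens to 92 mm and grips with 3 to 60 N. Pads are 20 mm wide; open, the fingers measure 128 mm over their backs; the gripper's body (75 mm by 189 mm) begins 69 mm behind the grasp point.
Start: joints at [-1.328, 0.158, 1.597, -0, 1.386, -0.21], TCP at [251.529, -517.049, 214.601] pointing down, gripper open.
Joint ranges: [-2.91, 2.91], [-0.94, 2.29], [0.18, 2.7], [-1.29, 4.43], [0.17, 2.64], [-3, 3]. Speed limits (rad/s): [2.57, 2.57, 3.14, 3.14, 3.14, 3.14].

INTERFACE

Orientations are given as a unit quaternion [x, y, z, w].
In Python, from bench import arm gives the robot as it stands. The module is installed in compiled form; this text tells all that it offers.
- The arm moves only by the shell command python3 -m creep 'ROWS' [OPENING]. ROWS is JSON, a list that holds one entry, the list of rows, each a list of 6 numbers: the shift along the world's x, y, z in m, then the turn, a rotation vector about the world's x, y, z in degrees. A call has 1 to 20 rows; each row is the pose to reach, as a shift and turn from the pose measured when the call began; what a row does not reach only later rows make up. A row lasts 1/12 s, in which the tool goes at most 41.7 mm and 7.16 degrees, less where a joint would pass 70% of its speed; a pose out of reach is approached as far as the arm can. A call with a gripper value outside its range is refused whole. OPENING is the finger opening in m, from 0 to 0.0919, set as the call begins (- or left out, the last holds). The fingers move at their own pace and stop on an object; the grip force is fixed at half the most. Time passes only in rows, so rows that repeat a pose let the fingers close. It gives the time, the measured TCP pose, the force and the opening at its end, in the units of the state.
- arm.get_obs(): the state, without advancing time (a new reading comes with each control period).
- arm.get_image(name): name is "side" or "top" or "wrist"; returns a dict with "img" (480x640x3 uint8, red, green, blue), "z_map" (480x640 float32, mm along the optical axis (not along the pixel's ray), 0 where there is no reading), "K" (3x3 intrinsics, pixels), "k1" (the pictures are not rectified: a ray, as slopes to the right and down, at radius r is drawn at 1 + k1 r^2 times it, then the intrinsics apply), "world_to_cam" (4x4, takes a point from world to camera coordinates). Camera axes: x right, y down, z forward; pixel columns grow to the right and rows downward; lengths in mm; the calibration is good to about 2 mm. A picture is of the moment at which its call begins.
- arm.close_job(): hands the job in, once; it reports no verdict.
Trained networks look in a picture, given as the dict that the camera call returned (one of the last four; its "shot" number tells which), for a name from the list of things; names that differ only in an ending like _2 or _b are one class to them, and where a whole thing is asked for, a point or a joint stands for the part that bears it (a point fixed in the world has none). Each returns a list of dicts, best first, with "confidence" (0 to 1); they miss things now and then, are a little off and sometimes report something else, mostly with a low value. They report only what shows in the picture. A call takes as long as a camera call. They do not tell look-alikes from the thing itself.
- arm.search_frame(picture, label): "rect" ([left, top, right, bottom] in pixels, round what is visible of it).
- arm.mark_of(picture, label): "pixel" ([column, row] in pixels: a listed point, or the origin of a listed thing).
The state is a dict: "clock": time; "joint_positions": joint angles; "joint_velocities": joint speeds; "joint_efforts": joint torques, N m; "eef_pos": TCP position; "tool_rot": TCP orientation; "force": force on the tool from outside, world axes, zero at the start; "torque": the same for the moment, N m; "grip_width": opening from 0.0 (shut) to 1.0 (fully open).
Only numpy, scipy, OpenCV 4.12 (cv2) and the standard library are available. Lean on these libraries where they do the work, as an engineer would, in place of code of your own. Each camera call takes 0.05 s, during which the arm holds its last target.

TASK

The puck with the orange ring, waiting in front of the drying pen, has just been signed and its ink is wet: without gripping or lifting it, hold the pen's self-closing yellow flap open with one finger and push the puck through the gateway with the other, far enough in that the flap swings fully shut behind it. The flap must never touch the puck, not even while it closes. Leave everything else where it is, the two dry pucks in the pen and the markers and souvenirs around it included.

Things in the scene. Friction and masses are not known exactly. Their poses are not given: they have to be found in the camera images.
- pen: Fixed drying pen, open on top: grey board 8 mm thick, blue walls to 44 mm above the table. Origin: on the table under the middle of the gateway, in the plane of the shut flap; +x points into the pen (away from the robot, within 20 degrees), +y left, +z up. In this frame, mm: board x -160 to 200, y -63 to 133; gateway x = 0, y -55 to 55; back wall inner face x = 192, left wall y = 125.
- right_wall (a point): Point on the inner face of the pen's long right wall, level with the gateway, at (0, -55, 26) mm in the pen's frame. This wall runs straight along the pen's x from x = -160 to 200 mm, 44 mm high: a guide for the puck. Before the gateway the board is open to the front and to the left.
- front_wall (a point): Middle of the top of the pen's front wall, at (0, 94, 44) mm in the pen's frame: 8 mm thick, y 59 to 129 mm. A steel post of radius 6 mm, 48 mm high, stands at its right end, at (0, 59) mm.
- flap (a joint): Yellow upright flap, 5 mm thick, 34 mm high (11 to 45 mm above the table), filling the gateway, on a vertical hinge at (0, 55) mm in the pen's frame, reaching 104 mm from it. 0 rad = shut, along the pen's y; grows as the flap swings into the pen (free edge to +x), limit 1.75; never opens outwards. A spring always shuts it: about 0.02 N m at 0, 0.09 N m at 1.4 rad.
- flap_edge (a point): Top of the flap's free edge, 104 mm from the hinge axis, 45 mm above the table.
- puck: The wet puck, the one with the orange ring on top: black disc, 52 mm in diameter, 24 mm high, about 70 g, of smooth hard plastic that slides easily (friction about 0.25 on board, walls and fingers), lying flat on the board in front of the gateway. Origin: centre of its underside.
- dry_puck_a: Black puck with a white ring, the same size, in the left rear part of the pen. Origin: centre of its underside. Leave alone.
- dry_puck_b: Black puck with a white ring, the same size, in the middle of the pen's rear. Origin: centre of its underside. Leave alone.
- marker_blue: Blue-capped marker pen, 130 mm long along its x, 15 mm thick, lying on the board in front of the pen's front wall, at the left. Origin: 57 mm from the end of its barrel, on its underside. Leave alone.
- marker_black: Black-capped marker pen, the same size, on the table at the left. Origin as for the blue one. Leave alone.
- baseball: Baseball (74 mm) fixed on a black 80 mm square stand, 97 mm high in all, at the left. Origin: centre of its underside. Leave alone.
- helmet: Souvenir football helmet, black, 128 mm across, 112 mm high, face bars 90 mm out along its x, at the right. Origin: centre of its underside. Leave alone.
- cup: Paper cup, 76 mm across, 95 mm high, at the left. Origin: centre of its underside. Leave alone.
- reel: Steel key reel, a 40 mm disc 14 mm high, at the right. Origin: centre of its underside. Leave alone.
There are look-alikes about, which are no part of the job. What is shaped like the puck but brown, green or purple is not meant.

How it is judged (in metres and radians):
On the way, in this order (a step that is already met when the one before it is completed fails the run):
1. a finger holds the flap open past 0.7 rad, the puck still outside (value of joint flap above 0.7 rad and contact force between the fingers and flap above 0.05 N and x of puck in the frame of pen below 0 m).
2. the puck is through the gateway while a finger holds the flap open (value of joint flap above 0.7 rad and contact force between the fingers and flap above 0.05 N and x of puck in the frame of pen above 0.03 m).
At the end, for the whole second after the job is handed in: The wet puck lies flat and still on the pen's board, wholly inside the gateway and the walls, and the flap has closed to within 0.06 rad (value of joint flap below 0.06 rad and velocity of joint flap below 0.05 rad/s and x of puck in the frame of pen between 0.032 and 0.17 m and y of puck in the frame of pen between -0.035 and 0.105 m and z of puck in the frame of pen between 0.004 and 0.012 m and angle between puck's own z axis and vertical below 0.1 rad and linear speed of puck below 0.01 m/s); the robot touches nothing.
It fails at once if the flap touches the wet puck (more than 0.2 N) (contact force between flap and puck above 0.2 N).
It fails at once if the wet puck is lifted (more than 10 mm off the board) or tipped (more than 0.35 rad) (z of puck in the frame of pen above 0.018 m or angle between puck's own z axis and vertical above 0.35 rad).
It fails at once if a bystander is moved by more than 15 mm (distance of any of dry_puck_a, dry_puck_b, marker_blue, marker_black, baseball, helmet, cup, reel from where it was at the start of the episode above 0.015 m).
It also fails if it takes over 66 s, if anything falls off the work surface, if the arm or the gripper's body presses on something with over 40 N, if the wrist force passes 120 N, or if a joint passes its speed limit or range.

## Working session

There is one attempt and no reset: what is moved stays moved. The work goes in short steps, Python scripts to look and compute and a shell command to move; the robot and the scene stay as the last step left them, time stands still between calls to the robot, and variables do not carry over. Pictures are saved under pics/ and viewed, and the job is handed in when it is done.

```bash
ls; mkdir -p pics; cat > h.py <<'E'
import numpy as np, cv2
from bench import arm
def save(d,name): cv2.imwrite('pics/'+name, cv2.cvtColor(d['img'],cv2.COLOR_RGB2BGR))
def unproj(d,px,z=None,depth=None):
    K=np.array(d['K']);k1=d['k1'];T=np.array(d['world_to_cam'])
    xd=(px[0]-K[0,2])/K[0,0]; yd=(px[1]-K[1,2])/K[1,1]
    rd=np.hypot(xd,yd); r=rd
    for _ in range(30): r=rd/(1+k1*r*r)
    s=r/rd if rd>0 else 1
    ray=np.array([xd*s,yd*s,1.])
    R=T[:3,:3];t=T[:3,3]; c=-R.T@t; w=R.T@ray
    if depth is not None: return c+w*depth
    return c+w*(z-c[2])/w[2]
def proj(d,P):
    K=np.array(d['K']);T=np.array(d['world_to_cam'])
    q=T[:3,:3]@np.array(P,float)+T[:3,3]; x,y=q[0]/q[2],q[1]/q[2]; s=1+d['k1']*(x*x+y*y)
    return np.array([K[0,0]*x*s+K[0,2],K[1,1]*y*s+K[1,2]])
E
python3 - <<'E'
from h import *
for n in ['top','side','wrist']:
    d=arm.get_image(n); save(d,n+'0.png'); print(n,d['K'],d['k1'],np.round(d['world_to_cam'],3).tolist())
print(arm.get_obs())
E
```

```text
pics
top [[581.88811413   0.         324.41424405]
 [  0.         581.88811413 242.57902334]
 [  0.           0.           1.        ]] -0.0907378947339682 [[0.008, -1.0, 0.008, 6.924], [-0.994, -0.009, -0.113, 557.653], [0.113, -0.007, -0.994, 1214.91], [0.0, 0.0, 0.0, 1.0]]
side [[443.67769766   0.         315.45792302]
 [  0.         443.67769766 245.20214027]
 [  0.           0.           1.        ]] -0.049462310173268 [[0.969, -0.247, -0.002, -510.278], [-0.143, -0.553, -0.821, 132.618], [0.201, 0.795, -0.572, 920.149], [0.0, 0.0, 0.0, 1.0]]
wrist [[331.98399095   0.         320.88578392]
 [  0.         331.98399095 242.44655022]
 [  0.           0.           1.        ]] 0.016931174117850004 [[0.438, -0.899, -0.001, -574.03], [-0.864, -0.421, 0.276, -31.457], [-0.248, -0.12, -0.961, 391.564], [0.0, 0.0, 0.0, 1.0]]
{'clock': 0.15, 'joint_positions': array([-1.32810228e+00,  1.58898840e-01,  1.59792088e+00, -2.35146422e-05,
        1.38621760e+00, -2.10098082e-01]), 'joint_velocities': array([-2.61774150e-04, -2.71057121e-03, -2.80531577e-03,  5.89932589e-04,
        3.52828476e-05, -4.24391776e-04]), 'joint_efforts': array([ 2.80596869e-04, -3.85917807e+01, -3.22433996e+01,  7.01654423e-02,
        3.51093686e-02, -9.34477703e-05]), 'eef_pos': array([ 251.40628613, -516.58940797,  213.85923165]), 'tool_rot': array([ 9.74480946e-01,  2.24469070e-01, -2.33265032e-05, -7.22045338e-04]), 'force': array([ 0.86343061, -0.70491816, -0.30987037]), 'torque': array([-0.03039253, -0.00210901, -0.00371992]), 'grip_width': 1.002681854760648}
```

View pics/top0.png

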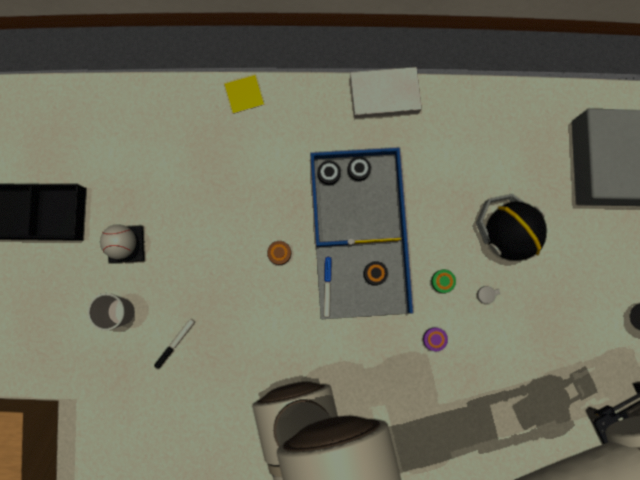

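View pics/side0.png

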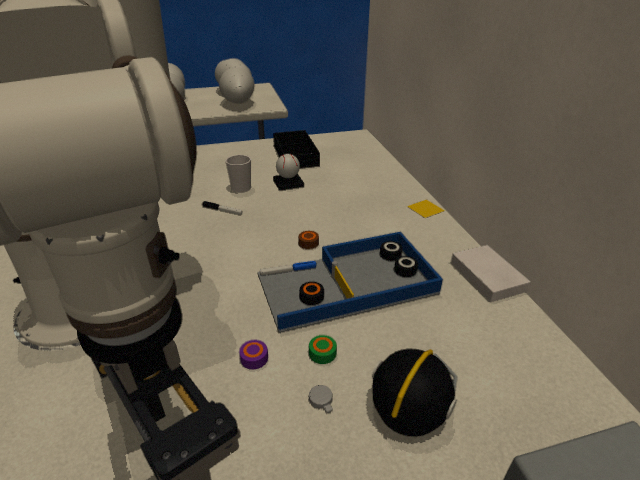

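```bash
python3 - <<'E'
from h import *
d=arm.get_image('top')
for l in ['pen','right_wall','front_wall','flap','flap_edge','puck','marker_blue','dry_puck_a']:
    print(l,[(np.round(x['pixel'],1).tolist(),round(x['confidence'],2)) for x in arm.mark_of(d,l)][:7] if l!='flap' else '', [(np.round(x['rect'],0).tolist(),round(x['confidence'],2)) for x in (arm.search_frame(d,l) if l in('flap','puck') else [])][:7])
E
```

```text
pen [([378.1, 244.5], 0.93), ([128.9, 246.0], 0.48)] []
right_wall [([401.6, 238.2], 0.73)] []
front_wall [([333.2, 240.6], 0.79)] []
flap  [([355.0, 237.0, 402.0, 246.0], 0.5), ([346.0, 155.0, 371.0, 182.0], 0.41)]
flap_edge [] []
puck [([279.7, 252.1], 0.93), ([442.4, 278.6], 0.91), ([372.2, 270.5], 0.83)] [([422.0, 330.0, 451.0, 353.0], 0.84), ([264.0, 241.0, 292.0, 268.0], 0.75), ([430.0, 269.0, 455.0, 294.0], 0.71), ([356.0, 237.0, 399.0, 242.0], 0.64), ([362.0, 257.0, 388.0, 285.0], 0.63)]
marker_blue [([326.3, 291.4], 0.6), ([372.2, 269.8], 0.41)] []
dry_puck_a [([329.4, 177.2], 0.86), ([356.5, 170.0], 0.74)] []
```

The top view shows puck-shaped candidates: brown (279,252), green (443,281), purple (435,339) and black with an orange ring (375,272). The last is the only black one, and it lies on the board in front of the yellow flap, so it's the one meant. I'll confirm with a crop.

```bash
python3 - <<'E'
from h import *
d=arm.get_image('top')
c=d['img'][140:330,300:425]; c=cv2.resize(c,None,fx=4,fy=4,interpolation=cv2.INTER_CUBIC)[:, :]
c=cv2.resize(c,(395,600)); 
img=cv2.convertScaleAbs(d['img'][140:330,300:425],alpha=1.5,beta=10)
img=cv2.resize(img,(395,600),interpolation=cv2.INTER_CUBIC)
cv2.imwrite('pics/crop1.png',cv2.cvtColor(img,cv2.COLOR_RGB2BGR))
# depth heights
for px in [(312,155),(397,150),(409,312),(401,240),(375,272),(350,242),(360,300),(375,240)]:
    z=d['z_map'][px[1],px[0]]; print(px,z,unproj(d,px,depth=z).round(1))
E
```

```text
(312, 155) 1253.1736 [745.9  39.9  46.3]
(397, 150) 1253.5908 [ 758.5 -143.7   48.7]
(409, 312) 1227.7562 [ 410.8 -168.6   35.2]
(401, 240) 1269.7548 [ 567.1 -156.    10.6]
(375, 272) 1241.3179 [495.4 -97.   30.7]
(350, 242) 1227.3019 [557.  -42.3  51.4]
(360, 300) 1254.8792 [435.9 -66.4  10. ]
(375, 240) 1230.7534 [562.  -95.4  48.9]
```

View pics/crop1.png

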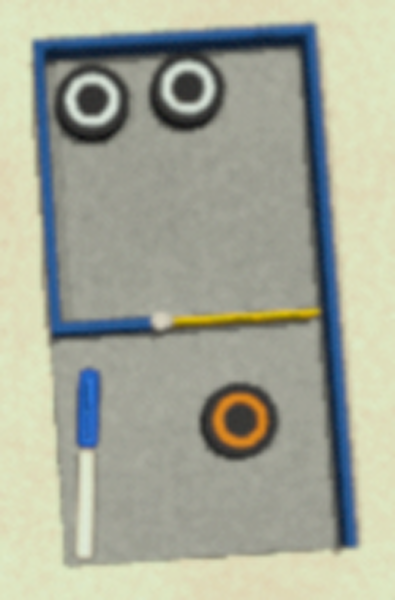

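```bash
cat > fit.py <<'E'
from h import *
d=arm.get_image('top'); save(d,'top1.png')
obs=[((310.4,152.7),(200,133,44)),((399.1,147.9),(200,-63,44)),((413,312.6),(-160,-63,44)),((351.3,241.3),(0,59,48)),((320.5,318.5),(-160,133,8)),((319,245),(-4,129,44))]
A=np.array([unproj(d,p,z=m[2])[:2] for p,m in obs]);B=np.array([m[:2] for p,m in obs],float)
a=A-A.mean(0);b=B-B.mean(0)
th=np.arctan2((b[:,0]*a[:,1]-b[:,1]*a[:,0]).sum(),(b*a).sum())
R=np.array([[np.cos(th),-np.sin(th)],[np.sin(th),np.cos(th)]]); t=A.mean(0)-R@B.mean(0)
print('yaw',np.degrees(th),'org',t); print((A-(B@R.T+t)).round(1))
# colour based: orange ring
hsv=cv2.cvtColor(d['img'],cv2.COLOR_RGB2HSV)
m=cv2.inRange(hsv,(5,120,80),(18,255,255)); m[:255]=0;m[290:]=0;m[:,:355]=0;m[:,395:]=0
ys,xs=np.nonzero(m); c=((xs.min()+xs.max())/2,(ys.min()+ys.max())/2); print('ring',len(xs),c,xs.mean(),ys.mean())
P=unproj(d,(xs.mean(),ys.mean()),z=32); print(P, 'pen frame',R.T@(P[:2]-t))
ov=cv2.cvtColor(d['img'],cv2.COLOR_RGB2BGR).copy()
ov=cv2.resize(ov[140:330,300:425],(500,760)); f=4
def line(pts):
    q=[tuple(int(round(v)) for v in (proj(d,[*(R@np.array(p[:2])+t),p[2]])-[300,140]+.5)*f) for p in pts]
    for i in range(len(q)-1): cv2.line(ov,q[i],q[i+1],(255,0,255),1)
line([(-160,-63,44),(200,-63,44),(200,133,44),(-4,133,44)]); line([(-160,-55,44),(192,-55,44),(192,125,44),(4,125,44)]); line([(0,55,45),(0,-49,45)]); line([(-160,-55,8),(-160,133,8),(-4,133,8)])
cv2.imwrite('pics/ov.png',cv2.resize(ov,(394,600)))
E
python3 fit.py
```

```text
yaw 4.126252172050396 org [ 563.17589112 -102.91326069]
[[-1.5 -0.7]
 [-2.6  2.4]
 [ 1.5  1.5]
 [ 0.  -1.1]
 [ 1.6  0.3]
 [ 1.  -2.4]]
ring 159 (np.float64(375.5), np.float64(272.5)) 375.52201257861634 272.75471698113205
[493.72204769 -97.95970056  32.        ] pen frame [-68.91738274   9.93823327]
```

View pics/ov.png

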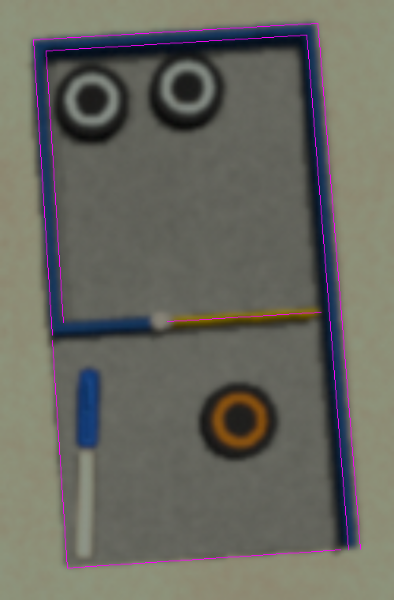

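The crop confirms a black puck with an orange ring, in front of the flap, at about pen (-69, 10). Next I'll check the finger geometry, the bystanders and the tool yaw.

```bash
python3 - <<'E'
from h import *
from scipy.spatial.transform import Rotation as Ro
t=np.array([563.2,-102.9]);th=np.radians(4.1);R=np.array([[np.cos(th),-np.sin(th)],[np.sin(th),np.cos(th)]])
o=arm.get_obs(); M=Ro.from_quat(o['tool_rot']).as_matrix(); print(M.round(3), 'tool y yaw',np.degrees(np.arctan2(M[1,1],M[0,1])))
d=arm.get_image('top')
for n,px,z in [('dryA',(329,172),32),('dryB',(359,168),32),('mark_b cap',(328,259),15),('mark_b end',(327,316),15),('helmet',(517,231),80),('reel',(487,295),14),('green',(443,281),24),('purple',(435,339),24)]:
    P=unproj(d,px,z=z)[:2]; print(n,P.round(),'pen',(R.T@(P-t)).round())
E
```

```text
[[ 0.899  0.437  0.   ]
 [ 0.437 -0.899 -0.   ]
 [-0.     0.    -1.   ]] tool y yaw -64.05725206559327
dryA [712.   3.] pen [156.  95.]
dryB [722. -63.] pen [161.  29.]
mark_b cap [524.   3.] pen [-32. 109.]
mark_b end [401.   5.] pen [-154.  119.]
helmet [ 580. -391.] pen [  -4. -288.]
reel [ 448. -343.] pen [-132. -231.]
green [ 477. -244.] pen [ -96. -135.]
purple [ 354. -226.] pen [-218. -108.]
```

View pics/wrist0.png

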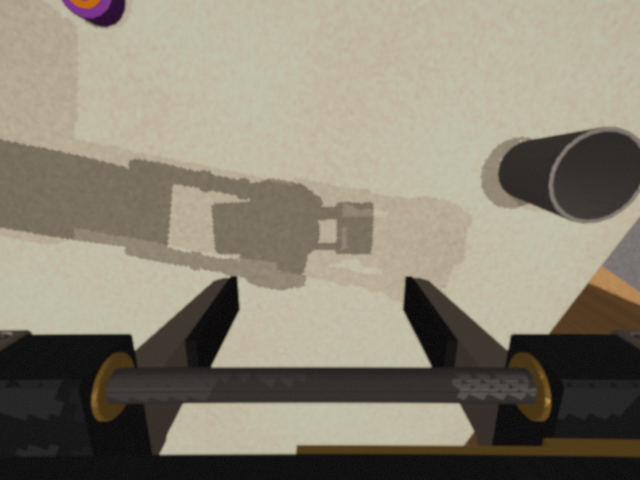

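```bash
python3 - <<'E'
from h import *
from scipy.spatial.transform import Rotation as Ro
o=arm.get_obs(); M=Ro.from_quat(o['tool_rot']).as_matrix();p=o['eef_pos']
d=arm.get_image('wrist')
im=cv2.cvtColor(d['img'],cv2.COLOR_RGB2BGR)
for y in (46,55,64):
  for x in (-10,10):
    for s in(1,-1):
      q=proj(d,p+M@np.array([x,s*y,0])); print(x,s*y,q.round(0)); cv2.circle(im,tuple(int(v) for v in q),2,(0,255,255),-1)
      q=proj(d,p+M@np.array([x,s*y,-40])); cv2.circle(im,tuple(int(v) for v in q),2,(255,0,255),-1)
cv2.imwrite('pics/w1.png',cv2.convertScaleAbs(im[230:480,100:560],alpha=1.7))
for px in [(405,285),(410,282),(420,280),(430,282),(440,300),(230,290)]: print(px,unproj(d,px,depth=d['z_map'][px[1],px[0]]).round(), (M.T@(unproj(d,px,depth=d['z_map'][px[1],px[0]])-p)).round())
E
```

```text
-10 46 [402. 308.]
-10 -46 [240. 308.]
10 46 [405. 275.]
10 -46 [237. 275.]
-10 55 [418. 308.]
-10 -55 [224. 308.]
10 55 [421. 275.]
10 -55 [221. 275.]
-10 64 [434. 309.]
-10 -64 [208. 308.]
10 64 [438. 275.]
10 -64 [205. 275.]
(405, 285) [ 276. -556.  216.] [ 5. 46. -1.]
(410, 282) [ 281. -554.  224.] [10. 46. -9.]
(420, 280) [ 283. -560.  220.] [10. 53. -6.]
(430, 282) [ 285. -565.  222.] [ 9. 57. -8.]
(440, 300) [ 284. -562.  244.] [ 10.  55. -30.]
(230, 290) [ 239. -472.  230.] [  8. -46. -15.]
```

View pics/w1.png

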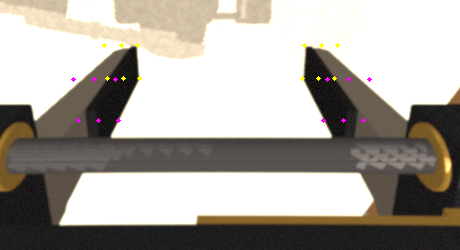

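Fingertips look about 10 mm thick and 20 mm wide. Plan, with finger A = tool +y (holds the flap) and finger B = tool -y (pushes):
1. Push the puck right against the long wall, using A's side.
2. Drive forward with A opening the flap and B behind the puck.
3. Turn and narrow the gripper while pushing, so the puck ends beyond the flap's sweep (pen x about 118).

```bash
cat > plan.py <<'E'
import sys,json
from h import *
from scipy.spatial.transform import Rotation as Ro
t=np.array([563.2,-102.9]);th=np.radians(4.1);R=np.array([[np.cos(th),-np.sin(th)],[np.sin(th),np.cos(th)]])
TH=10
def fingers(o):
    M=Ro.from_quat(o['tool_rot']).as_matrix(); w=o['grip_width']*91.9
    A=o['eef_pos'][:2]+M[:2,1]*(w+TH)/2; B=o['eef_pos'][:2]-M[:2,1]*(w+TH)/2
    return R.T@(A-t),R.T@(B-t),w,np.degrees(np.arctan2(M[1,1],M[0,1])),o['eef_pos'][2]
def to(o,A,B,z=None):
    a,b,w,y,zz=fingers(o); A=np.array(A,float);B=np.array(B,float)
    m=R@((A+B)/2)+t; D=R@(A-B); yaw=np.degrees(np.arctan2(D[1],D[0])); 
    s=m-o['eef_pos'][:2]; print('to A',A,'B',B,'shift mm',s.round(1),'dz',None if z is None else round(z-zz,1),'turn',round((yaw-y+180)%360-180,1),'open',round(np.linalg.norm(D)-TH,1))
def state(o=None):
    o=o or arm.get_obs(); a,b,w,y,z=fingers(o); print('clk',round(o['clock'],2),'A',a.round(1),'B',b.round(1),'w',round(w,1),'penyaw',round(y-4.1,1),'tcp',o['eef_pos'].round(1),'F',np.round(o['force'],1),'j6',round(o['joint_positions'][5],2)); return o
E
python3 - <<'E'
from plan import *
o=state(); to(o,(-69,56),(-171,56),80)
E
```

```text
clk 0.85 A [-321.5 -438.1] B [-359.4 -343.5] w 92.0 penyaw -68.2 tcp [ 251.5 -517.   214.6] F [ 0.3  0.5 -0.6] j6 -0.21
to A [-69.  56.] B [-171.   56.] shift mm [188.  461.4] dz -134.6 turn 68.2 open 92.0
```

```bash
python3 -m creep '[[[0.03,0.07,0,0,0,8],[0.06,0.13,0,0,0,16],[0.08,0.18,0,0,0,24],[0.1,0.23,0,0,0,32],[0.12,0.28,0,0,0,40],[0.14,0.33,-0.02,0,0,48],[0.155,0.37,-0.04,0,0,54],[0.17,0.41,-0.06,0,0,60],[0.18,0.44,-0.09,0,0,65],[0.188,0.461,-0.11,0,0,68],[0.188,0.461,-0.13,0,0,68],[0.188,0.461,-0.135,0,0,68],[0.188,0.461,-0.135,0,0,68],[0.188,0.461,-0.135,0,0,68]]]' 0.0915; python3 - <<'E'
from plan import *
o=state(); to(o,(-69,56),(-171,56),14)
for n in ('top','side','wrist'): save(arm.get_image(n),n+'2.png')
E
```

```text
clock: 2.02
eef_pos: [436.8, -51.0, 75.2]
tool_rot: [0.681, 0.732, -0.001, -0.004]
force: [-0.8, 0.4, -0.7]
grip_width: 0.996
clk 2.02 A [-71.6  60.9] B [-173.1   60.7] w 91.5 penyaw 0.1 tcp [436.8 -51.   75.2] F [-0.8  0.4 -0.7] j6 -0.47
to A [-69.  56.] B [-171.   56.] shift mm [ 2.7 -4.6] dz -61.2 turn -0.1 open 92.0
```

View pics/wrist2.png

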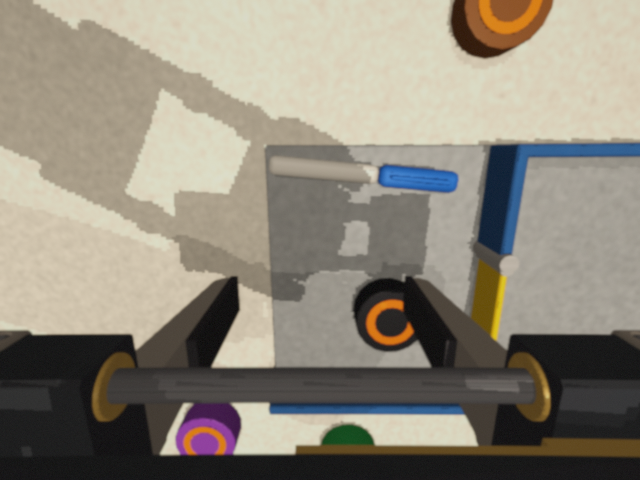

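View pics/side2.png

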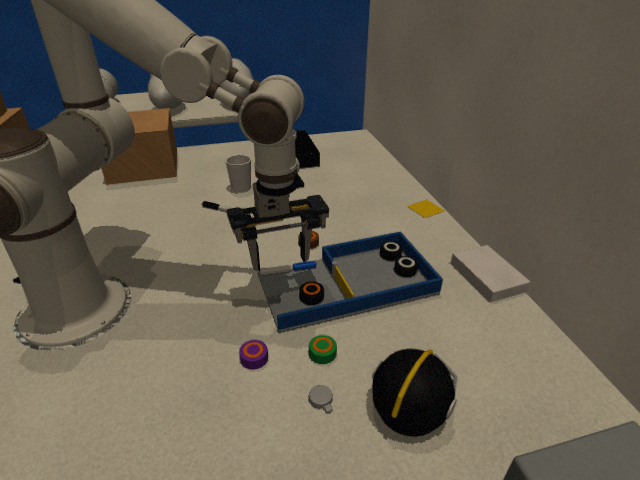

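View pics/top2.png

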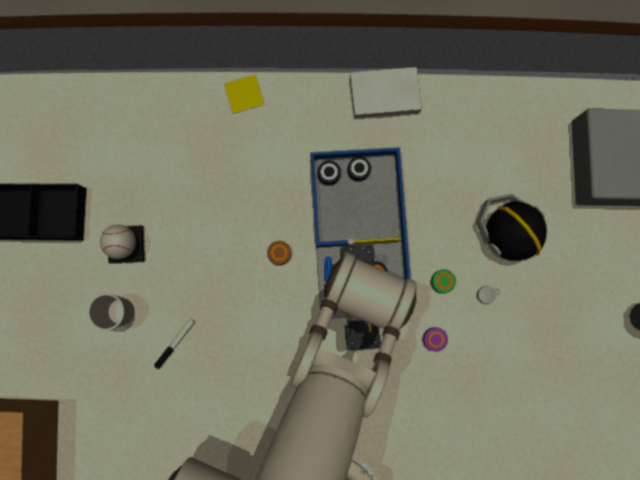

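```bash
python3 - <<'E'
from plan import *
d=arm.get_image('wrist'); 
for n,px,z,e in [('puck',(391,321),32,(-69,10)),('post',(509,262),48,(0,59)),('corner',(267,145),8,(-160,133)),('fw left',(487,145),44,(-4,133)),('fw left2',(527,145),44,(4,133)),('wallR in front',(271,406),44,(-160,-55)),('wallR out front',(271,413),44,(-160,-63))]:
    P=unproj(d,px,z=z); print(n,(R.T@(P[:2]-t)).round(1),e)
im=d['img'][220:440,240:560]; cv2.imwrite('pics/w3.png',cv2.cvtColor(cv2.resize(im,(800,550),interpolation=cv2.INTER_CUBIC),cv2.COLOR_RGB2BGR))
E
```

```text
puck [-68.3  10.1] (-69, 10)
post [ 1.2 61.6] (0, 59)
corner [-157.3  134.4] (-160, 133)
fw left [-20.9 133.8] (-4, 133)
fw left2 [  2.7 133.7] (4, 133)
wallR in front [-157.5  -54.1] (-160, -55)
wallR out front [-157.7  -60.5] (-160, -63)
```

View pics/w3.png

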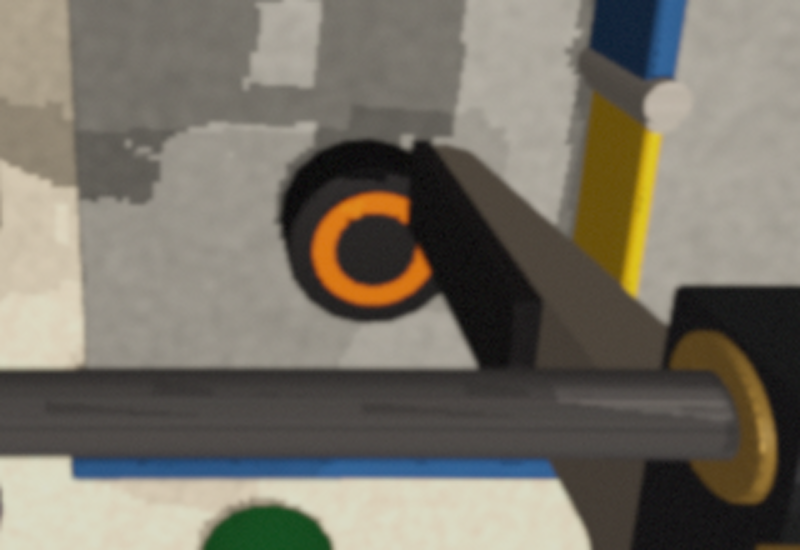

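```bash
python3 -m creep '[[[0.003,0,-0.02,0,0,0],[0.003,0,-0.04,0,0,0],[0.003,0,-0.055,0,0,0],[0.003,0,-0.06,0,0,0],[0.003,0,-0.06,0,0,0]]]'; python3 - <<'E'
from plan import *
o=state(); to(o,(-69,6),(-171,6),14)
save(arm.get_image('wrist'),'wrist4.png')
E
```

```text
clock: 2.63
eef_pos: [443.1, -58.2, 20.8]
tool_rot: [0.683, 0.73, 0.0, 0.001]
force: [-0.0, -0.9, 0.2]
grip_width: 0.994
clk 2.63 A [-65.9  52.9] B [-167.3   53.4] w 91.4 penyaw -0.3 tcp [443.1 -58.2  20.8] F [-0.  -0.9  0.2] j6 -0.47
to A [-69.   6.] B [-171.    6.] shift mm [ -0.  -47.3] dz -6.8 turn 0.3 open 92.0
```

View pics/wrist4.png

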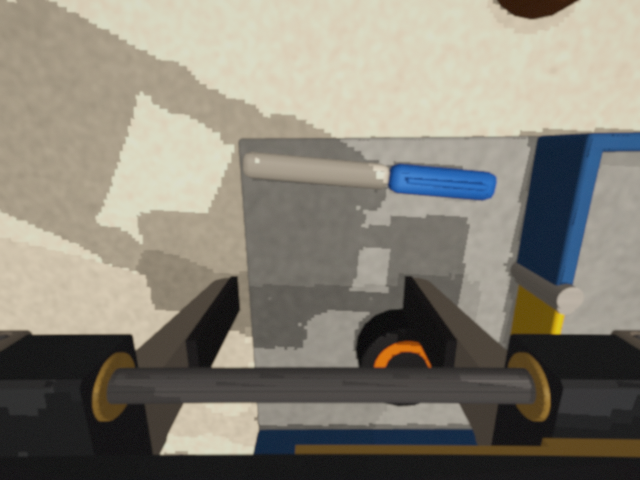

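```bash
python3 -m creep '[[[-0.002,-0.003,-0.007,0,0,0],[-0.002,-0.006,-0.007,0,0,0],[-0.002,-0.009,-0.007,0,0,0],[-0.002,-0.012,-0.007,0,0,0],[-0.002,-0.015,-0.007,0,0,0],[-0.002,-0.018,-0.007,0,0,0],[-0.002,-0.021,-0.007,0,0,0],[-0.002,-0.024,-0.007,0,0,0],[-0.002,-0.027,-0.007,0,0,0],[-0.002,-0.03,-0.007,0,0,0],[-0.002,-0.033,-0.007,0,0,0],[-0.002,-0.035,-0.007,0,0,0],[-0.002,-0.037,-0.007,0,0,0],[-0.002,-0.039,-0.007,0,0,0],[-0.002,-0.04,-0.007,0,0,0],[-0.002,-0.04,-0.007,0,0,0]]]'; python3 - <<'E'
from plan import *
o=state(); to(o,(-69,6),(-171,6),14)
save(arm.get_image('wrist'),'wrist5.png');save(arm.get_image('side'),'side5.png')
E
```

```text
clock: 4.02
eef_pos: [441.9, -98.5, 14.7]
tool_rot: [0.683, 0.73, 0.0, 0.002]
force: [-1.3, -0.7, 0.1]
grip_width: 0.992
clk 4.02 A [-70.1  12.8] B [-171.3   13.3] w 91.2 penyaw -0.3 tcp [441.9 -98.5  14.7] F [-1.3 -0.7  0.1] j6 -0.55
to A [-69.   6.] B [-171.    6.] shift mm [ 1.2 -7. ] dz -0.7 turn 0.3 open 92.0
```

View pics/wrist5.png

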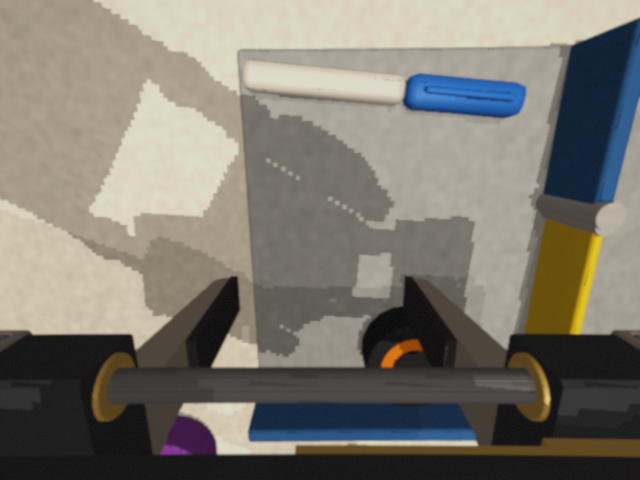

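View pics/side5.png

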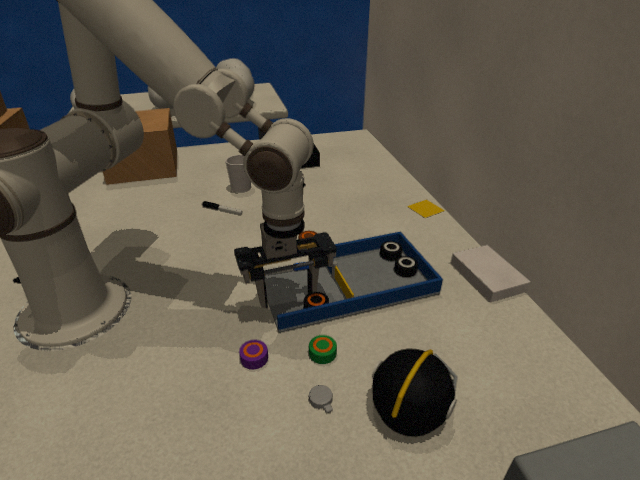

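```bash
python3 -m creep '[[[0,-0.002,0,0,0,0],[0,-0.004,0,0,0,0],[0,-0.005,0,0,0,0],[0,-0.005,0,0,0,0],[0,0,0,0,0,0],[0,0.01,0,0,0,3],[-0.005,0.015,0,0,0,8],[-0.005,0.018,0,0,0,14],[-0.005,0.018,0,0,0,20],[-0.005,0.018,0,0,0,26],[-0.005,0.018,0,0,0,30],[-0.005,0.018,0,0,0,30],[-0.005,0.018,0,0,0,30]]]'; python3 - <<'E'
from plan import *
o=state(); to(o,(-26,28),(-113,-22),14)
d=arm.get_image('wrist');save(d,'wrist6.png')
E
```

```text
clock: 5.2
eef_pos: [436.9, -80.4, 14.6]
tool_rot: [0.472, 0.882, 0.001, 0.002]
force: [-0.5, -0.3, 0.4]
grip_width: 0.999
clk 5.2 A [-80.1  56.6] B [-168.7    6.3] w 91.8 penyaw 29.6 tcp [436.9 -80.4  14.6] F [-0.5 -0.3  0.4] j6 -1.05
to A [-26.  28.] B [-113.  -22.] shift mm [ 56.8 -24.5] dz -0.6 turn 0.3 open 90.3
```

View pics/wrist6.png

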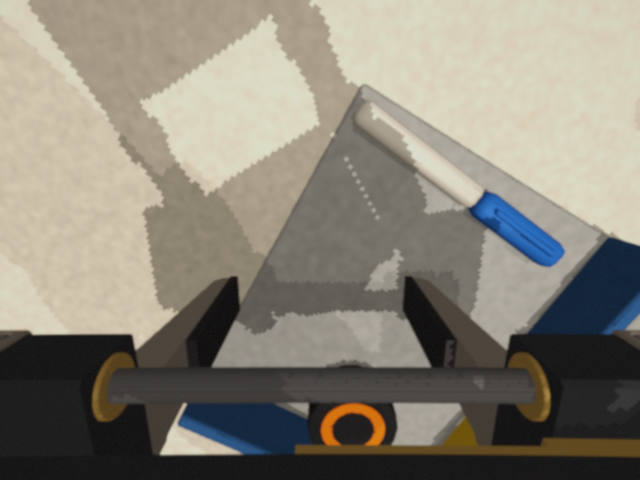

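```bash
python3 - <<'E'
from plan import *
d=arm.get_image('wrist'); hsv=cv2.cvtColor(d['img'],cv2.COLOR_RGB2HSV)
print((R.T@(unproj(d,(353,427),z=32)[:2]-t)).round(1), (R.T@(unproj(d,(363,88),z=8)[:2]-t)).round(1), (R.T@(unproj(d,(181,421),z=44)[:2]-t)).round(1))
E
```

```text
[-71.5 -24.9] [-158.8  133.4] [-158.6  -55.5]
```

```bash
python3 -m creep '[[[0.01,-0.005,0,0,0,0],[0.02,-0.01,0,0,0,0],[0.03,-0.015,0,0,0,0],[0.04,-0.02,0,0,0,0],[0.048,-0.024,0,0,0,0],[0.05,-0.025,0,0,0,0],[0.05,-0.025,0,0,0,0]]]' ; python3 - <<'E'
from plan import *
o=state(); to(o,(-26,28),(-113,-22),14); to(o,(20,28),(-66,-22),14)
d=arm.get_image('wrist');save(d,'wrist7.png');save(arm.get_image('side'),'side7.png')
E
```

```text
clock: 5.88
eef_pos: [487.3, -105.7, 14.7]
tool_rot: [0.472, 0.882, 0.001, 0.002]
force: [-0.3, 0.0, -0.1]
grip_width: 0.997
clk 5.88 A [-31.8  27.8] B [-120.1  -22.4] w 91.6 penyaw 29.6 tcp [ 487.3 -105.7   14.7] F [-0.3  0.  -0.1] j6 -1.05
to A [-26.  28.] B [-113.  -22.] shift mm [6.4 0.8] dz -0.7 turn 0.3 open 90.3
to A [20. 28.] B [-66. -22.] shift mm [52.8  4.1] dz -0.7 turn 0.6 open 89.5
```

View pics/wrist7.png

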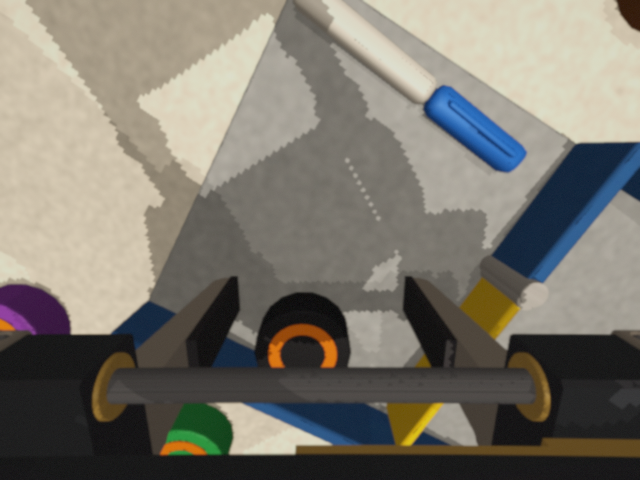

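View pics/side7.png

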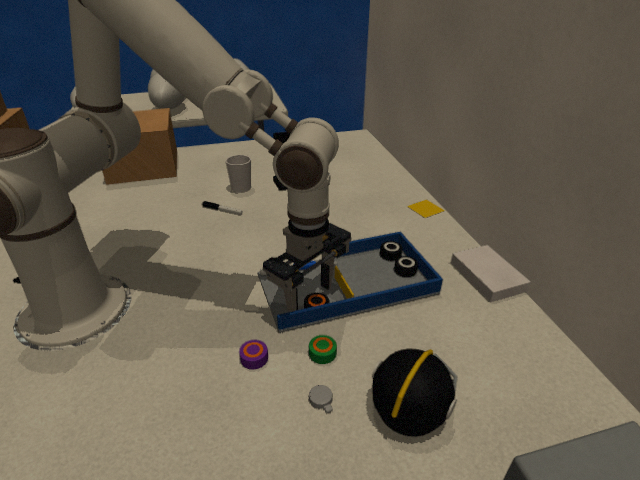

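```bash
python3 -m creep '[[[0.003,0,0,0,0,0],[0.006,0,0,0,0,0],[0.009,0.001,0,0,0,0],[0.012,0.001,0,0,0,0],[0.015,0.001,0,0,0,0],[0.018,0.001,0,0,0,0],[0.021,0.0015,0,0,0,0],[0.024,0.002,0,0,0,0],[0.027,0.002,0,0,0,0],[0.03,0.002,0,0,0,0],[0.033,0.0025,0,0,0,0],[0.036,0.003,0,0,0,0],[0.039,0.003,0,0,0,0],[0.042,0.003,0,0,0,0],[0.045,0.003,0,0,0,0],[0.048,0.0035,0,0,0,0],[0.051,0.004,0,0,0,0],[0.053,0.004,0,0,0,0],[0.053,0.004,0,0,0,0]]]' ; python3 - <<'E'
from plan import *
o=state(); to(o,(40,28),(-38,-22),14)
d=arm.get_image('wrist');save(d,'wrist8.png');save(arm.get_image('side'),'side8.png')
E
```

```text
clock: 7.57
eef_pos: [540.2, -101.4, 14.6]
tool_rot: [0.472, 0.882, 0.001, 0.002]
force: [-1.8, -1.4, -0.5]
grip_width: 0.998
clk 7.57 A [21.3 28.3] B [-67.1 -22. ] w 91.7 penyaw 29.6 tcp [ 540.2 -101.4   14.6] F [-1.8 -1.4 -0.5] j6 -1.0
to A [40. 28.] B [-38. -22.] shift mm [23.8  1.5] dz -0.6 turn 3.1 open 82.6
```

View pics/wrist8.png

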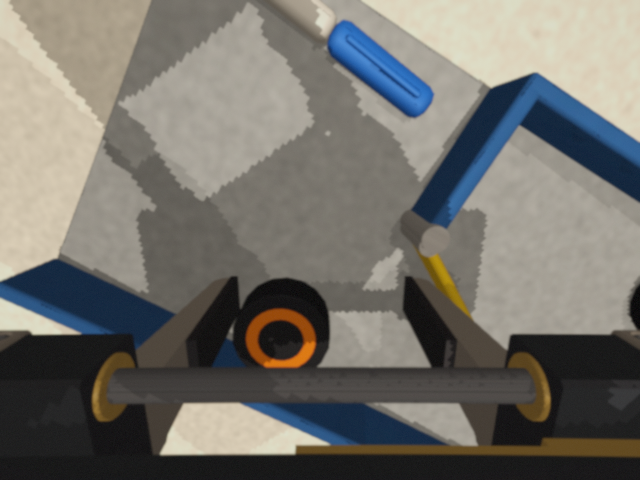

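View pics/side8.png

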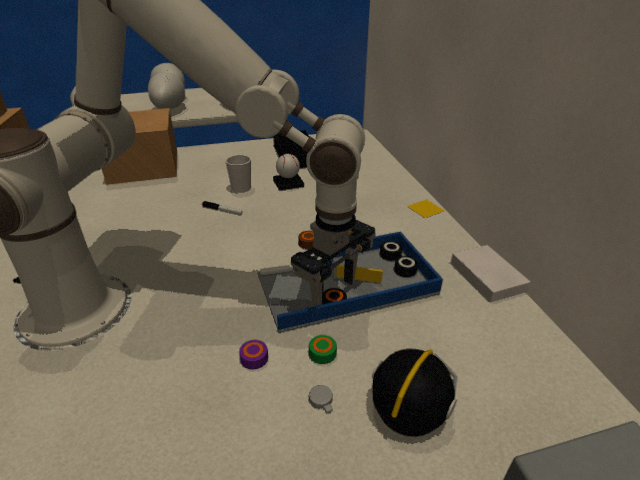

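```bash
cat >> plan.py <<'E'
def pen(d,px,z): return (R.T@(unproj(d,px,z=z)[:2]-t)).round(1)
def ring(d,box=None,dbg=False):
    hsv=cv2.cvtColor(d['img'],cv2.COLOR_RGB2HSV); m=cv2.inRange(hsv,(4,150,90),(17,255,255))
    n,l,s,c=cv2.connectedComponentsWithStats(m)
    for i in range(1,n):
        if s[i,4]>60:
            P=pen(d,c[i],32); print('orange blob',s[i].tolist(),c[i].round(1),'pen',P)
def flapang(d,p):
    q=pen(d,p,45); v=q-np.array([0,55]); print('flap point',q,'ang',round(float(np.arctan2(v[0],-v[1])),2))
E
python3 - <<'E'
from plan import *
d=arm.get_image('wrist'); ring(d); print(pen(d,(282,338),32),pen(d,(433,240),48)); flapang(d,(462,308)); flapang(d,(466,312))
E
```

```text
orange blob [246, 308, 71, 60, 2041] [281.2 338.4] pen [-32.3 -22.8]
[-32.1 -22.4] [-1.2 61.5]
flap point [30.7 40.9] ang 1.14
flap point [33.6 40.1] ang 1.15
```

Flap is about 1.1 rad open, puck at pen (-32, -23). B's corner is nudging the puck slightly left, so I'll back off and shift left so that B pushes it toward the wall.

```bash
python3 -m creep '[[[-0.002,0.001,0,0,0,0],[-0.004,0.004,0,0,0,0],[-0.004,0.007,0,0,0,0],[-0.003,0.008,0,0,0,0],[0.000,0.008,0,0,0,0],[0.003,0.0085,0,0,0,0],[0.006,0.009,0,0,0,0],[0.009,0.009,0,0,0,0],[0.012,0.009,0,0,0,0],[0.015,0.009,0,0,0,0],[0.018,0.009,0,0,0,0],[0.018,0.009,0,0,0,0]]]' ; python3 - <<'E'
from plan import *
o=state(); to(o,(50,32),(-10,-15),14)
d=arm.get_image('wrist');save(d,'wrist9.png');ring(d)
E
```

```text
clock: 8.72
eef_pos: [558.7, -92.4, 14.7]
tool_rot: [0.472, 0.882, 0.001, 0.002]
force: [-0.3, -1.7, 0.0]
grip_width: 0.998
clk 8.72 A [40.5 35.9] B [-48.  -14.4] w 91.7 penyaw 29.6 tcp [558.7 -92.4  14.7] F [-0.3 -1.7  0. ] j6 -0.97
to A [50. 32.] B [-10. -15.] shift mm [23.9 -0.6] dz -0.7 turn 8.5 open 66.2
orange blob [237, 323, 71, 46, 1430] [271.7 343.9] pen [-15.8 -20.6]
```

View pics/wrist9.png

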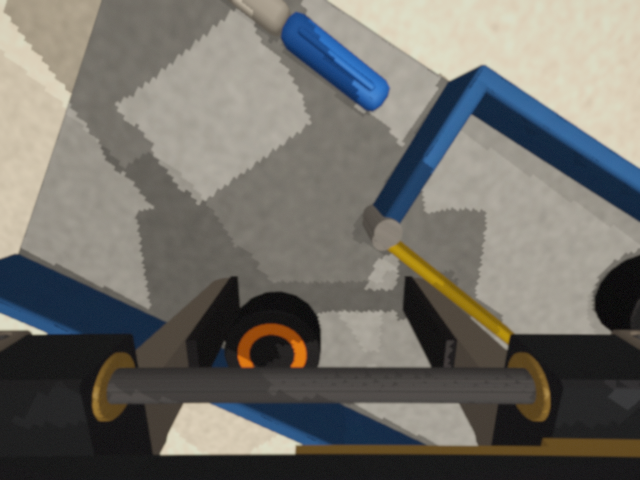

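```bash
python3 -m creep '[[[0.002,0,0,0,0,0.7],[0.004,0,0,0,0,1.4],[0.006,0,0,0,0,2.1],[0.008,0,0,0,0,2.8],[0.010,0,0,0,0,3.5],[0.012,0,0,0,0,4.2],[0.012,0,0,0,0,4.2]]]' 0.079; python3 -m creep '[[[0.002,0,0,0,0,0.7],[0.004,0,0,0,0,1.4],[0.006,0,0,0,0,2.1],[0.008,0,0,0,0,2.8],[0.010,0,0,0,0,3.5],[0.012,0,0,0,0,4.2],[0.012,0,0,0,0,4.2]]]' 0.066;  python3 - <<'E'
from plan import *
o=state(); to(o,(65,32),(25,-16),14)
d=arm.get_image('wrist');save(d,'wrist10.png');ring(d)
E
```

```text
clock: 9.35
eef_pos: [570.8, -92.4, 14.6]
tool_rot: [0.439, 0.899, 0.001, 0.002]
force: [-1.9, -1.8, -0.5]
grip_width: 0.854
clock: 9.93
eef_pos: [583.2, -92.4, 14.6]
tool_rot: [0.405, 0.914, 0.001, 0.002]
force: [-0.8, -1.2, -0.1]
grip_width: 0.716
clk 9.93 A [50.5 32.4] B [ -9.2 -14.4] w 65.8 penyaw 38.1 tcp [583.2 -92.4  14.6] F [-0.8 -1.2 -0.1] j6 -1.1
to A [65. 32.] B [ 25. -16.] shift mm [24.3  0.7] dz -0.6 turn 12.1 open 52.5
orange blob [254, 330, 70, 38, 1262] [288.6 347.2] pen [ 21.5 -19.9]
```

View pics/wrist10.png

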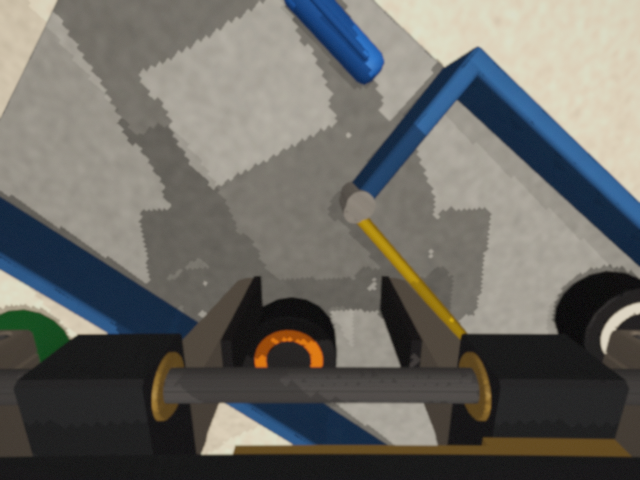

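```bash
python3 -m creep '[[[0.002,0,0,0,0,1],[0.004,0,0,0,0,2],[0.006,0,0,0,0,3],[0.008,0,0,0,0,4],[0.010,0,0,0,0,5],[0.012,0,0,0,0,6],[0.012,0,0,0,0,6]]]' 0.059; python3 -m creep '[[[0.002,0,0,0,0,1],[0.004,0,0,0,0,2],[0.006,0,0,0,0,3],[0.008,0,0,0,0,4],[0.010,0.001,0,0,0,5],[0.012,0.001,0,0,0,6],[0.012,0.001,0,0,0,6]]]' 0.053;  python3 - <<'E'
from plan import *
o=state(); to(o,(78,32),(55,-17),14)
d=arm.get_image('wrist');save(d,'wrist11.png');ring(d);save(arm.get_image('side'),'side11.png')
E
```

```text
clock: 10.57
eef_pos: [595.6, -92.6, 14.7]
tool_rot: [0.356, 0.934, 0.001, 0.003]
force: [-0.5, -0.9, 0.2]
grip_width: 0.646
clock: 11.15
eef_pos: [608.1, -91.5, 14.7]
tool_rot: [0.306, 0.952, 0.001, 0.003]
force: [-0.2, -0.7, -0.2]
grip_width: 0.573
clk 11.15 A [65.6 32.2] B [ 25.5 -16. ] w 52.7 penyaw 50.2 tcp [608.1 -91.5  14.7] F [-0.2 -0.7 -0.2] j6 -1.3
to A [78. 32.] B [ 55. -17.] shift mm [20.9  0.9] dz -0.7 turn 14.6 open 44.1
orange blob [257, 335, 70, 33, 1123] [291.5 349.8] pen [ 54.7 -19.8]
```

View pics/wrist11.png

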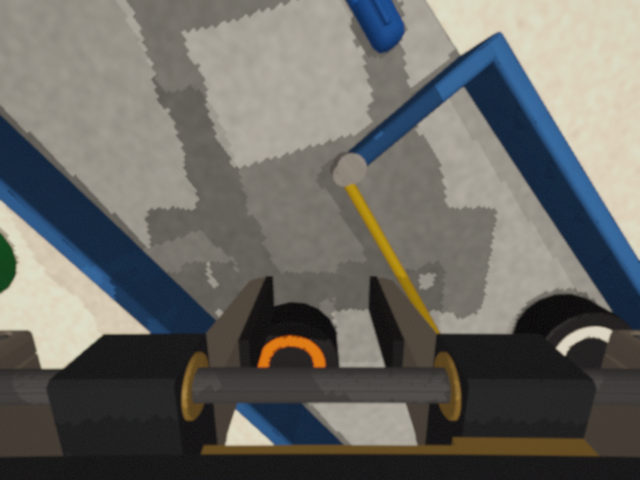

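View pics/side11.png

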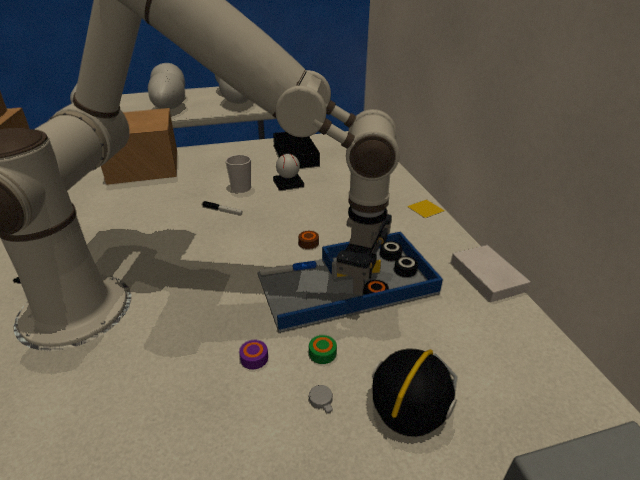

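```bash
python3 -m creep '[[[0.002,0,0,0,0,1.2],[0.004,0,0,0,0,2.4],[0.006,0,0,0,0,3.6],[0.008,0,0,0,0,5],[0.010,0,0,0,0,6.2],[0.012,0.001,0,0,0,7.4],[0.014,0.001,0,0,0,8.6],[0.016,0.001,0,0,0,10],[0.018,0.001,0,0,0,12],[0.02,0.001,0,0,0,14],[0.021,0.001,0,0,0,14.6],[0.021,0.001,0,0,0,14.6]]]' 0.044;  python3 - <<'E'
from plan import *
o=state(); to(o,(85,32),(78,-18),14); to(o,(85,32),(84,-18),14)
d=arm.get_image('wrist');save(d,'wrist12.png');ring(d);d=arm.get_image('side');save(d,'side12.png');ring(d)
E
```

```text
clock: 12.25
eef_pos: [629.3, -90.7, 14.8]
tool_rot: [0.183, 0.983, 0.002, 0.003]
force: [-1.1, -0.8, -0.2]
grip_width: 0.481
clk 12.25 A [78.3 32. ] B [ 55.2 -17.1] w 44.2 penyaw 64.8 tcp [629.3 -90.7  14.8] F [-1.1 -0.8 -0.2] j6 -1.54
to A [85. 32.] B [ 78. -18.] shift mm [14.7  0.6] dz -0.8 turn 17.3 open 40.5
to A [85. 32.] B [ 84. -18.] shift mm [17.7  0.8] dz -0.8 turn 24.1 open 40.0
orange blob [271, 338, 48, 30, 669] [296.4 350.5] pen [ 84.2 -15.1]
orange blob [0, 108, 20, 17, 97] [  8.2 114.1] pen [-967.8 1535.1]
orange blob [123, 109, 46, 25, 660] [147.3 120.6] pen [-380.  1214.7]
orange blob [301, 231, 15, 9, 75] [308.2 235.2] pen [-15.1 203.2]
orange blob [381, 279, 17, 10, 63] [388.8 283.2] pen [ 90.8 -25.9]
orange blob [313, 338, 20, 14, 115] [322.  344.7] pen [ -99.6 -144. ]
orange blob [244, 343, 19, 14, 112] [253.2 349.8] pen [-219.6 -116.6]
```

View pics/wrist12.png

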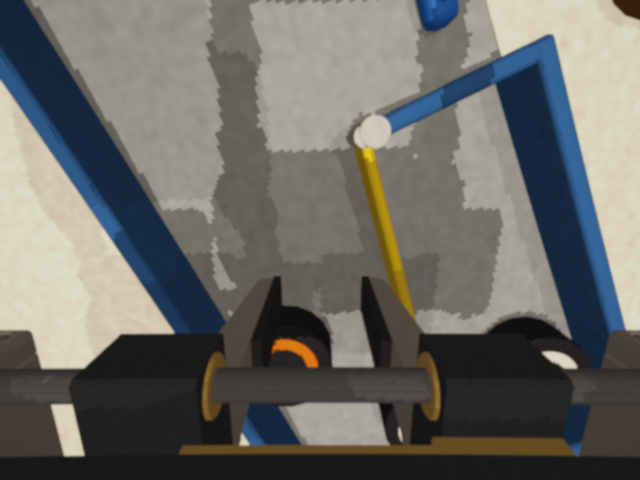

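View pics/side12.png

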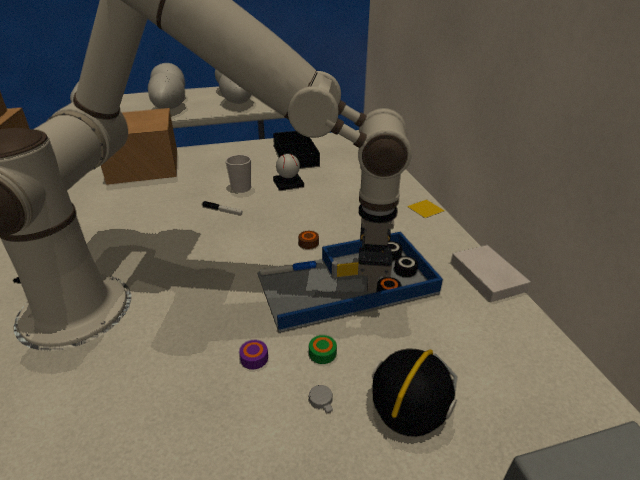

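```bash
python3 -m creep '[[[0.001,0,0,0,0,1.5],[0.002,0,0,0,0,3],[0.004,0,0,0,0,5],[0.005,0,0,0,0,7],[0.007,0,0,0,0,9],[0.008,0,0,0,0,11],[0.010,0,0,0,0,13],[0.011,0,0,0,0,15],[0.013,0.001,0,0,0,17],[0.014,0.001,0,0,0,19],[0.015,0.001,0,0,0,20.5],[0.016,0.001,0,0,0,22],[0.017,0.001,0,0,0,23],[0.018,0.001,0,0,0,24],[0.018,0.001,0,0,0,24]]]' 0.04;  python3 - <<'E'
from plan import *
o=state(); to(o,(80,32),(80,-18),14)
d=arm.get_image('wrist');save(d,'wrist13.png');d=arm.get_image('side');save(d,'side13.png');ring(d)
cv2.imwrite('pics/s13.png',cv2.cvtColor(cv2.resize(d['img'][210:330,250:450],(800,480),interpolation=cv2.INTER_CUBIC),cv2.COLOR_RGB2BGR))
E
```

```text
clock: 13.6
eef_pos: [647.3, -89.7, 14.9]
tool_rot: [-0.025, 1.0, 0.002, 0.003]
force: [-0.1, -0.7, 0.2]
grip_width: 0.436
clk 13.6 A [85.4 32.1] B [ 84.3 -17.9] w 40.0 penyaw 88.7 tcp [647.3 -89.7  14.9] F [-0.1 -0.7  0.2] j6 -1.95
to A [80. 32.] B [ 80. -18.] shift mm [-4.8 -0.5] dz -0.9 turn 1.3 open 40.0
orange blob [0, 108, 20, 17, 110] [  7.9 114.4] pen [-967.8 1530.9]
orange blob [122, 109, 47, 25, 684] [146.5 120.8] pen [-383.1 1214.1]
orange blob [301, 231, 15, 9, 76] [308.3 235.2] pen [-15.  203.2]
orange blob [313, 338, 20, 14, 112] [322.  344.9] pen [ -99.7 -144.3]
orange blob [244, 343, 19, 14, 111] [253.1 349.8] pen [-219.7 -116.5]
```

View pics/wrist13.png

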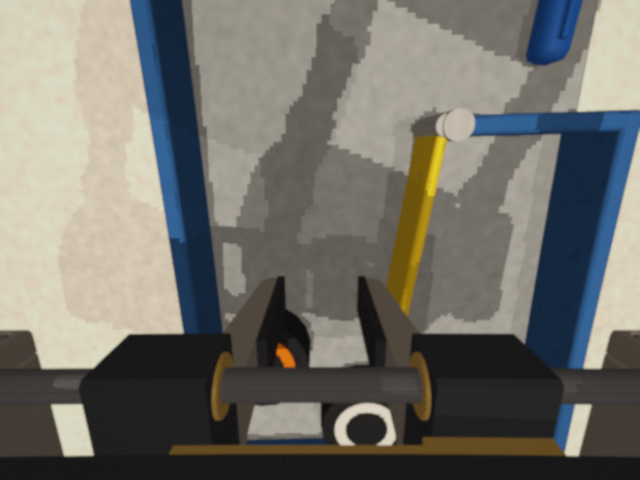

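View pics/s13.png

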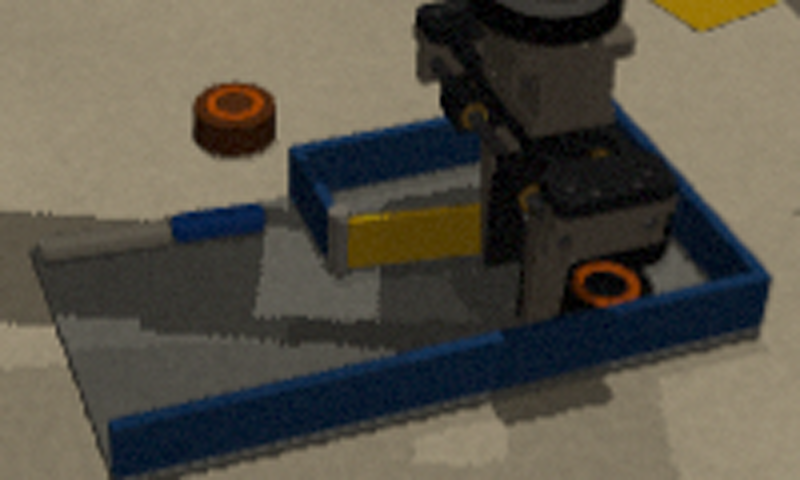

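```bash
python3 - <<'E'
from plan import *
d=arm.get_image('side'); 
for px,z in [((401.75,281.2),32),((397,265),32)]:
    P=pen(d,px,z); print(P, np.hypot(P[0],P[1]-55))
# outer extents of ring
hsv=cv2.cvtColor(d['img'],cv2.COLOR_RGB2HSV); m=cv2.inRange(hsv,(2,120,60),(20,255,255))[270:295,385:420]
ys,xs=np.nonzero(m); print(xs.min()+385,xs.max()+385,ys.min()+270,ys.max()+270); P=pen(d,((xs.min()+xs.max())/2+385,(ys.min()+ys.max())/2+270),32); print(P,np.hypot(P[0],P[1]-55))
d=arm.get_image('top'); save(d,'top13.png')
E
```

```text
[119.8 -28.8] 146.2001367988416
[136.2  25.5] 139.358135751021
394 409 275 286
[120.4 -26.6] 145.44662251149046
```

Puck is at pen (120, -27), 145 mm from the hinge. The flap needs 104 + 26 = 130 mm, so the sweep is clear. I'll back B off the puck by 5 mm and lift straight up.

```bash
python3 -m creep '[[[-0.002,0,0,0,0,0],[-0.004,0,0,0,0,0],[-0.005,0,0,0,0,0],[-0.005,0,0,0,0,0],[-0.005,0,0.01,0,0,0],[-0.005,0,0.03,0,0,0],[-0.005,0,0.06,0,0,0],[-0.005,0,0.09,0,0,0],[-0.005,0,0.12,0,0,0],[-0.005,0,0.15,0,0,0],[-0.005,0,0.15,0,0,0],[-0.005,0,0.15,0,0,0],[-0.005,0,0.15,0,0,0]]]';  python3 - <<'E'
from plan import *
o=state()
for n in('wrist','side','top'):
    d=arm.get_image(n);save(d,n+'14.png')
d=arm.get_image('side');cv2.imwrite('pics/s14.png',cv2.cvtColor(cv2.resize(d['img'][210:330,250:450],(800,480),interpolation=cv2.INTER_CUBIC),cv2.COLOR_RGB2BGR)); ring(d)
E
```

```text
clock: 14.88
eef_pos: [641.8, -89.4, 164.6]
tool_rot: [-0.024, 1.0, 0.003, 0.002]
force: [0.6, 0.7, 0.1]
grip_width: 0.435
clk 14.88 A [80.  32.8] B [ 78.8 -17.1] w 40.0 penyaw 88.7 tcp [641.8 -89.4 164.6] F [0.6 0.7 0.1] j6 -1.95
orange blob [0, 108, 21, 17, 103] [  7.9 114.6] pen [-967.5 1528.4]
orange blob [123, 109, 46, 25, 684] [147.1 120.9] pen [-380.6 1211.6]
orange blob [301, 231, 15, 9, 80] [308.3 235.1] pen [-14.9 203.5]
orange blob [393, 276, 17, 10, 78] [401.5 280.5] pen [120.4 -26.4]
orange blob [313, 338, 20, 14, 113] [322.  344.8] pen [ -99.6 -144.2]
orange blob [244, 343, 19, 14, 111] [253.  349.8] pen [-219.9 -116.4]
```

View pics/s14.png

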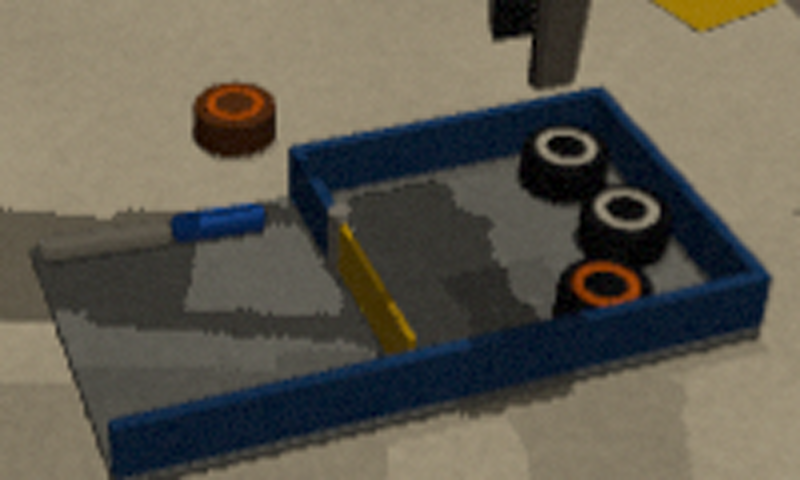

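View pics/wrist14.png

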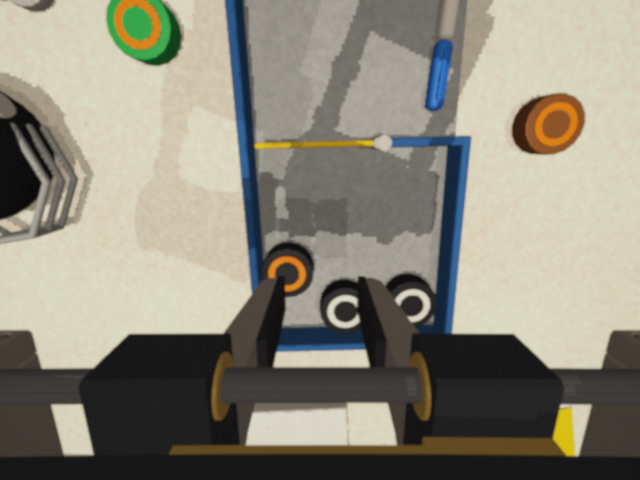

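```bash
python3 -m creep '[[[0,0,0,0,0,0],[0,0,0,0,0,0],[0,0,0,0,0,0],[0,0,0,0,0,0],[0,0,0,0,0,0],[0,0,0,0,0,0],[0,0,0,0,0,0],[0,0,0,0,0,0],[0,0,0,0,0,0],[0,0,0,0,0,0],[0,0,0,0,0,0],[0,0,0,0,0,0]]]' >/dev/null; python3 - <<'E'
from plan import *
o=state(); d=arm.get_image('wrist'); save(d,'wrist15.png'); ring(d)
hsv=cv2.cvtColor(d['img'],cv2.COLOR_RGB2HSV); m=cv2.inRange(hsv,(20,120,90),(35,255,255)); m[200:]=0
ys,xs=np.nonzero(m); 
q=np.array([pen(d,p,45) for p in zip(xs,ys)]); 
k=(xs>250)&(xs<375); f=np.polyfit(q[k,1],q[k,0],1); print('flap line slope(rad)',-f[0],'at tip x',np.polyval(f,-49), 'hinge x',np.polyval(f,55), len(xs))
print('wallfront edge', pen(d,(390,142),44),pen(d,(465,137),44))
save(arm.get_image('side'),'side15.png')
E
```

```text
clk 16.08 A [79.4 32.9] B [ 78.2 -17. ] w 40.0 penyaw 88.7 tcp [641.2 -89.3 163. ] F [ 0.3 -0.4  0.2] j6 -1.95
orange blob [115, 0, 44, 50, 789] [137.   23.9] pen [ -93.9 -131.5]
orange blob [525, 96, 59, 58, 2692] [553.9 124.4] pen [-12.2 209.4]
orange blob [267, 257, 40, 37, 626] [288.5 272.3] pen [117.2 -23.6]
flap line slope(rad) -0.0016749085618370998 at tip x -0.6398368066468086 hinge x -0.46564631621575026 998
wallfront edge [-1.5 68.1] [ -3.9 130.1]
```

View pics/wrist15.png

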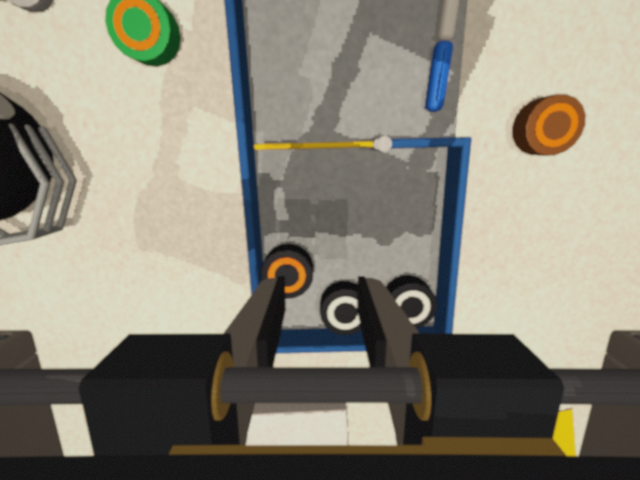

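View pics/side15.png

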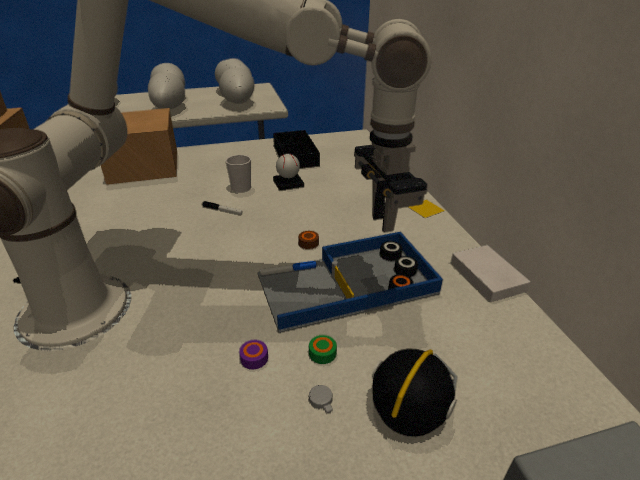

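The flap is shut at about 0.00 rad. The wet puck is flat inside at about pen (118, -25), the fingers are clear at z = 163 mm, and the other items look unmoved. I'm handing the job in.

```bash
python3 -c "
from bench import arm
print(arm.close_job())"
```

```text
the job is handed in; nothing more can be done
None
```

The wet puck is inside the pen with the flap shut behind it, and I handed the job in at about 16 s of the 66 s allowed. The hand-in reports no verdict, so what follows rests on my own measurements.

**What I did:** I slid the puck against the right wall with the side of one finger. Then I opened the flap to about 1.1 rad with the left finger while the puck was still at x ≈ -32 mm. The right finger pushed the puck along the wall to about (120, -27) mm in the pen's frame, while I turned and narrowed the gripper. That put the puck's centre about 145 mm from the hinge, where the flap's sweep needs 130 mm. I backed off 5 mm, lifted straight up, and the flap swung shut on its own. The puck was never gripped or lifted.

**Last checks:**
- **Flap:** its line fits at about 0.00 rad, so it is shut.
- **Puck:** it looked flat and did not shift when I released it.
- **Other items:** the dry pucks, markers and souvenirs look unmoved in the pictures; I did not measure each one.
- **Robot:** the fingers were clear at z = 163 mm, and the force reading was about zero.

**Disagreements and gaps:**
- **Puck position:** the two cameras differ by about 3 mm: (117, -24) mm from the wrist camera and (120, -26) mm from the side camera. Both are well inside the limits.
- **Flap contact:** I judged that the flap never touched the puck from the pictures and the geometry; I could not measure that contact directly.

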